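# Open the guard shutter with its key and hold the valve in the test slot

### The job

Take the key from its stand, put it fully into the screw on the valve test rig and turn it clockwise as far as it goes, so that the shutter swings off the slot; move the shutter only with the key, never with the gripper, then let go of the key and leave it standing in the screw. Then lower the solenoid valve upright, base first, through the open slot (either way round), press the spring plunger under it all the way down, and finish while still gripping the valve and holding it pressed there. Leave the other loose things where they are.

Things in the scene. Friction and masses are not known exactly. Their poses are not given: they have to be found in the camera images.
- test_rig: Grey metal box with an aluminium guard plate on top, 150 mm (x) by 210 mm (y) by 75 mm high, fixed to the table; origin at the centre of its underside, z up. Its top plate (6 mm thick, top 75 mm above the table) has the slot, along the rig's y, centred at x = -25 mm, y = 0. The shutter lies on the top plate.
- rig_slot (a point): Centre of the slot at the level of the guard plate's top; axes as the rig's. The slot is 21 mm wide (x) and 78 mm long (y), straight through the plate, upper edge bevelled 3 mm. The top of a brass spring plunger, 16 mm in diameter, lies 8 mm below this point.
- plunger (a joint): Travel of the brass spring plunger under the slot, in m: 0 up, 0.010 fully down (stop). The spring pushes up with 1.2 N at 0, growing by 0.6 N a mm, to 7.2 N at the stop.
- shutter (a joint): Angle in rad of the steel shutter: near 0 (0 to 0.2) at the start, when it covers the slot; it grows as the shutter is turned clockwise seen from above, up to a stop at 1.4, where the slot is free. The slot is clear from about 1.2. It turns stiffly (0.12 N m) and stays where it is left.
- screw_top (a point): Centre of the top face of the shutter's captive screw, on its turning axis, 21 mm above the guard plate, at x = -25, y = -75 mm of the rig. Axes turn with the shutter: y along the shutter blade, z up. The dark screw head is a block 22 (x) by 40 mm (y); the recess in its top is 6 mm wide (x), 24 mm long (y), 16.5 mm deep, with 2 mm bevelled edges, for the key.
- shutter_end (a point): Middle of the rounded outer end of the flat steel shutter blade, on its top face, 119 mm from the turning axis. The blade is 28 mm wide, reaches 133 mm from the axis, its top 5.5 mm above the guard plate.
- key: Key upright in its stand; origin at the blade's lower end, z up, 66 mm high, 90 g. Steel blade 22 (y) by 4 mm (x), tapered tip, 0 to 15 mm up; round 26 mm collar from 15 to 20 mm that rests on stand or screw head when fully in; thin shaft; black handle 32 to 66 mm up, 24 (x) by 34 mm (y): grip across x. Fully in the screw, the origin is 15 mm below screw_top. Either way round fits.
- key_stand: Grey block 60 x 60 x 24 mm, fixed on the table, with a recess like the screw's in which the key stands, the key's axes parallel to the stand's; origin at the centre of its underside.
- valve: Small solenoid valve standing on the table, 19 (x) by 76 (y) by 58 mm high, 0.10 to 0.18 kg; origin at the centre of its underside, z up. Long pale base 22 mm high, thin nozzle at its -y end; black coil on it, y = 2 to 34, x = -9 to 10, z = 22 to 50 mm, narrower plug up to 58 mm: grip the coil across x. Its outline passes the slot with 2 mm to spare (1 mm a side).
- spare_button: Round push button, 30 x 30 x 32 mm, a bystander to be left alone; origin at the centre of its underside.
- limit_switch: Limit switch with roller lever, 20 x 51 x 48 mm, a bystander to be left alone; origin at the centre of its underside.
- air_cylinder: Small pneumatic cylinder, 32 x 120 x 44 mm, a bystander to be left alone; origin at the centre of its underside.
- tape_black: Roll of black tape, 58 x 58 x 19 mm, a bystander to be left alone; origin at the centre of its underside.
Things that resemble listed ones, but are neither listed nor needed, are in the scene too. Leave any pink look-alike of the key alone.

How it is judged:
By the outcome, as a careful person would: the job done as asked, in the order asked, and still so for the second after the job is handed in, while the arm keeps its last pose, push and grip.
It also fails if it takes over 58 s, if anything falls off the work surface, if the arm or the gripper's body presses on something with over 40 N, if the wrist force passes 120 N, or if a joint passes its speed limit or range.

### The arm

A 7-joint arm with a two-finger parallel gripper is mounted at the origin on a cart in front of the work surface, level with it; the furniture and walls round the work are solid. World frame = base frame: x ahead of the robot, y to its left, z up, the work surface at z = 0. Lengths are in m, angles in rad, forces in N, time in s.
With the tool pointing down it reaches from about 0.425 to 0.825 m from the base axis. Payload 3.6 kg.
Tool frame: the origin (TCP) lies midway between the tips of the shut fingers; the grasp point (between the pads) lies 19 mm behind it (grip_point_offset is the distance from the TCP to the grasp point, in m); z points along the fingers, x is the direction in which the jaws open and shut, and the axes are right-handed (so a half turn about z gives the same grasp; the last joint's range is limited). The gripper opens to 85 mm and grips with 20 to 120 N. Pads are 22 mm wide; open, the fingers measure 114 mm over their backs; the gripper's body (76 mm by 85 mm) begins 54 mm behind the grasp point. The pads swing forward as they close: fully open they stand 13 mm farther back than shut.
Start: joints at [1.161, 0.615, -0.013, 1.423, 0.008, 1.103, -0.04], TCP at [0.243, -0.603, 0.205] pointing down, gripper open.
Joint ranges: [-3.12, 3.12], [-0.3, 2.06], [-1.34, 1.32], [0.26, 2.42], [-1.36, 4.5], [0.01, 1.98], [-2.84, 2.84]. Speed limits (rad/s): [2.79, 2.79, 3.14, 3.14, 3.14, 3.14, 3.14].

### API

Orientations are given as a unit quaternion [x, y, z, w].
In Python, from workcell import reach, servo_line, set_joints, open_gripper, clamp, sleep, inverse_kinematics, grab_frame, Unreachable, close_job, read_time_s, read_joint_positions, read_joint_velocities, read_joint_torque, read_ee_pos, read_orientation, read_force, read_moment, read_finger_gap, grip_point_offset gives the robot as it stands. Calls block until the motion is done:
- reach(position, orientation): joint-space move of the TCP to a pose.
- servo_line(position, v=0.15, ori=None): straight line of the TCP; ori=None keeps the orientation; v is the mean speed in m/s.
- set_joints(angles): joint-space move.
- open_gripper() and clamp(newtons=None): open the fingers fully, or close them until they stop; newtons is the grip in N (None keeps the last).
- sleep(seconds).
- inverse_kinematics(position, orientation): joint angles nearest the present ones, or None.
- grab_frame(name): name is "side" or "top"; returns a dict with "pixels" (400x640x3 uint8, red, green, blue), "mtx" (3x3 intrinsics, pixels), "D" ([k1, k2, p1, p2, k3] as OpenCV has them; the pictures are not rectified), "world_to_cam" (4x4, takes a point from world to camera coordinates). Camera axes: x right, y down, z forward; pixel columns grow to the right and rows downward; lengths in m; the calibration is good to about 2 mm. A picture is of the moment at which its call begins. There is no depth.
A pose or a line that the arm cannot do raises Unreachable and nothing moves.
- close_job(): hands the job in, once; it reports no verdict.
Readings, each from a call of its own:
- read_time_s(): time.
- read_joint_positions(): joint angles.
- read_joint_velocities(): joint speeds.
- read_joint_torque(): joint torques, N m.
- read_ee_pos(): TCP position.
- read_orientation(): TCP orientation.
- read_force(): force on the tool from outside, world axes, zero at the start.
- read_moment(): the same for the moment, N m.
- read_finger_gap(): opening from 0.0 (shut) to 1.0 (fully open).
Only numpy, scipy, OpenCV 4.12 (cv2) and the standard library are available. Lean on these libraries where they do the work, as an engineer would, in place of code of your own. Each camera call takes 0.05 s, during which the arm holds its last target.

## Working session

There is one attempt and no reset: what is moved stays moved. The work goes in short steps, each a Python script; the robot and the scene stay as the last script left them, time stands still between calls to the robot, and variables do not carry over. Pictures are saved under pics/ and viewed, and the job is handed in when it is done.

```bash
ls; mkdir -p pics
python3 - <<'E'
from workcell import *
import cv2,numpy as np,pickle
for n in("top","side"):
    f=grab_frame(n); pickle.dump(f,open(f"{n}0.pkl","wb"))
    cv2.imwrite(f"pics/{n}0.png",f["pixels"][:,:,::-1])
    print(n,f["mtx"],f["D"],f["world_to_cam"])
print(read_time_s(),grip_point_offset if not callable(grip_point_offset) else grip_point_offset(),read_orientation())
E
```

```text
pics
top [[363.86865775   0.         319.08390097]
 [  0.         363.86865775 193.60547557]
 [  0.           0.           1.        ]] [-0.04304915  0.          0.          0.          0.        ] [[ 0.02869218 -0.99875479  0.04081218  0.03168155]
 [-0.99125648 -0.0336899  -0.12757578  0.5102591 ]
 [ 0.12879188 -0.03679491 -0.99098879  0.88324284]
 [ 0.          0.          0.          1.        ]]
side [[378.88923652   0.         324.01652128]
 [  0.         378.88923652 199.42106269]
 [  0.           0.           1.        ]] [-0.05599906  0.          0.          0.          0.        ] [[-0.90554811 -0.42356772  0.0239376   0.44826499]
 [-0.20814755  0.39441705 -0.89504737  0.14858235]
 [ 0.36967178 -0.815491   -0.4453282   0.89403586]
 [ 0.          0.          0.          1.        ]]
0.1 0.0187 [ 8.29002141e-01 -5.59244187e-01 -9.76983807e-04 -6.60009804e-04]
```

View pics/top0.png

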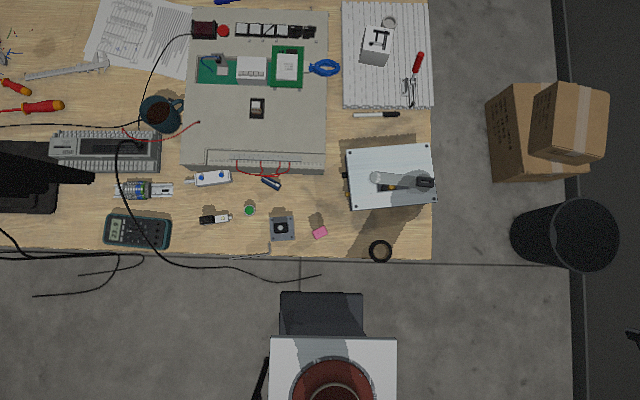

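View pics/side0.png

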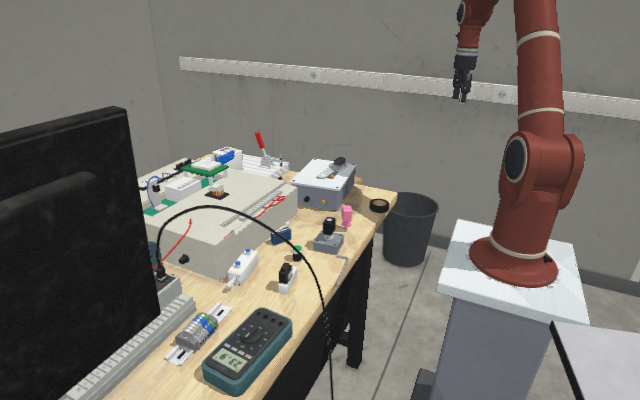

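```bash
cat > h.py <<'E'
import cv2,numpy as np,pickle
def crop(f,x0,y0,x1,y1,s,out):
    im=f["pixels"][y0:y1,x0:x1,::-1]; cv2.imwrite(out,cv2.resize(im,None,fx=s,fy=s,interpolation=cv2.INTER_CUBIC))
def proj(f,P):
    M=f["world_to_cam"];P=np.atleast_2d(np.array(P,float))
    return cv2.projectPoints(P,cv2.Rodrigues(M[:3,:3])[0],M[:3,3],f["mtx"],np.array(f["D"]))[0][:,0]
def back(f,uv,z):
    M=f["world_to_cam"];u=cv2.undistortPoints(np.array(uv,float).reshape(-1,1,2),f["mtx"],np.array(f["D"]))[:,0]
    d=np.c_[u,np.ones(len(u))]@M[:3,:3]; c=-M[:3,:3].T@M[:3,3]
    return c+d*((z-c[2])/d[:,2])[:,None]
def load(n): return pickle.load(open(n,"rb"))
E
python3 - <<'E'
from h import *
t=load("top0.pkl");s=load("side0.pkl")
crop(t,335,130,445,270,4,"pics/t_rig.png")
crop(t,170,160,340,260,4.5,"pics/t_key.png")
crop(s,270,145,400,265,5,"pics/s_rig.png")
crop(s,210,225,330,305,6,"pics/s_val.png")
E
```

```text
(no output)
```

View pics/t_rig.png

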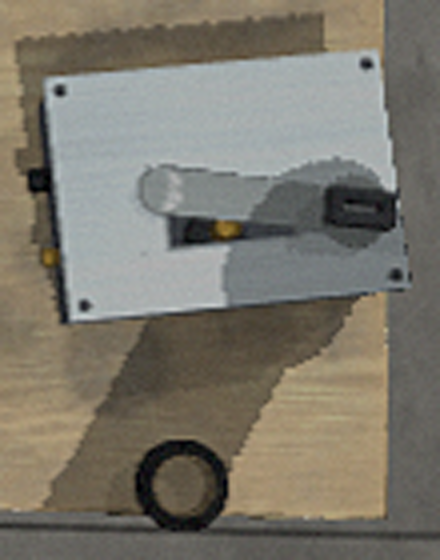

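View pics/t_key.png

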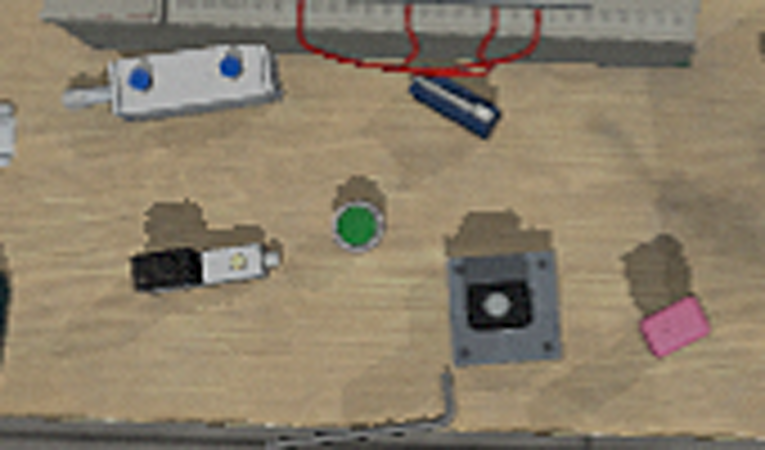

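View pics/s_rig.png

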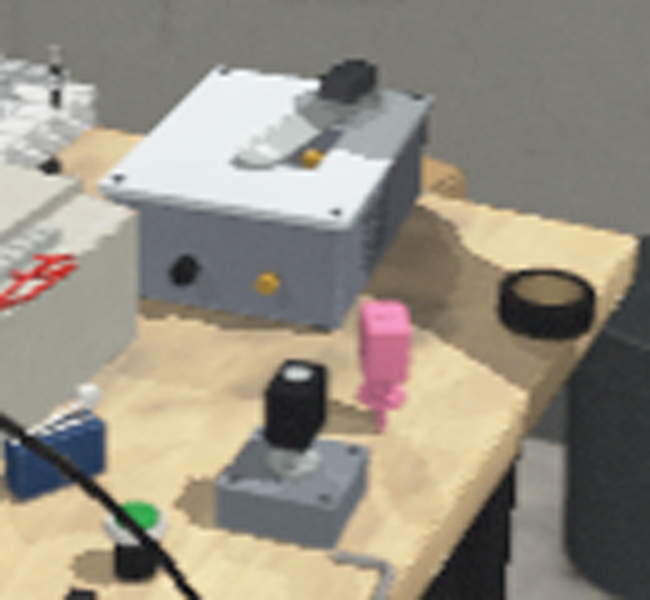

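View pics/s_val.png

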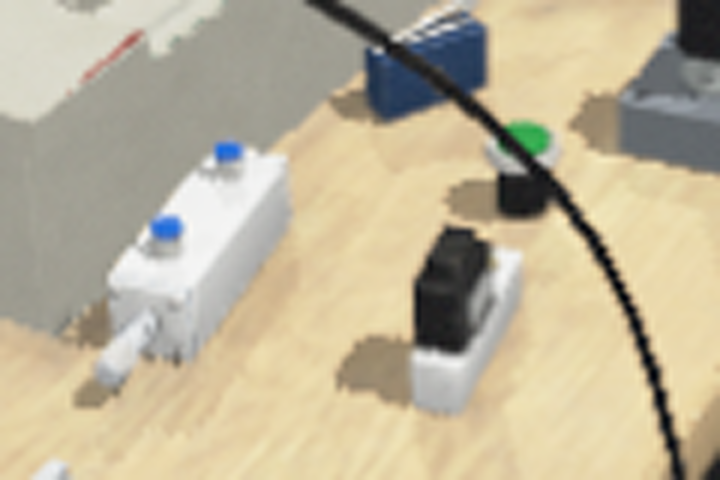

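```bash
cat >> h.py <<'E'
from scipy.optimize import least_squares
def T(p,m):
    m=np.atleast_2d(np.array(m,float));c,s=np.cos(p[2]),np.sin(p[2])
    return np.c_[p[0]+c*m[:,0]-s*m[:,1],p[1]+s*m[:,0]+c*m[:,1],m[:,2]]
def fit(obs,p0):
    r=lambda p:np.concatenate([(proj(f,T(p,m))-uv).ravel() for f,m,uv in obs])
    o=least_squares(r,p0); return o.x,np.round(o.fun.reshape(-1,2),1)
def box(x0,x1,y0,y1,z): return [[x0,y1,z],[x1,y1,z],[x1,y0,z],[x0,y0,z]]
E
python3 - <<'E'
from h import *
t=load("top0.pkl");s=load("side0.pkl")
C=lambda L,sc,o:(np.array(L)+.5)/sc+np.array(o)-.5
# rig corners order: (-x,+y) BL,(+x,+y) TL,(+x,-y) TR,(-x,-y) BR
rt=C([(67,322),(45,78),(380,52),(410,290)],4,(335,130))
print("plate size",back(t,rt,.075).round(4).tolist(), [np.linalg.norm(np.diff(back(t,rt,.075)[[i,j]],axis=0)) for i,j in((0,1),(1,2),(2,3),(3,0))])
rs=C([(346,226),(104,192),(218,66),(432,97)],5,(270,145))
m=box(-.075,.075,-.105,.105,.075)
print(fit([(t,m,rt)],[.6,-.2,0]));print(fit([(s,m,rs)],[.6,-.2,0]))
kt=C([(455,366),(446,257),(553,250),(562,357)],4.5,(170,160))
ks=C([(316,549-30),(218,482),(255,430),(368,452)],5,(270,145))
m=box(-.03,.03,-.03,.03,.024)
print(fit([(t,m,kt)],[.45,.05,0]));print(fit([(s,m,ks)],[.45,.05,0]))
ht=C([(471,331),(467,285),(528,280),(532,325)],4.5,(170,160))
print(fit([(t,box(-.012,.012,-.017,.017,.075),ht)],[.45,.05,0]))
E
```

```text
plate size [[0.4662, -0.0292, 0.075], [0.6152, -0.0131, 0.075], [0.6404, -0.2218, 0.075], [0.4923, -0.2386, 0.075]] [np.float64(0.14986611236236336), np.float64(0.21018067337375756), np.float64(0.1490550890211196), np.float64(0.21104061536445992)]
(array([ 0.55354091, -0.12562966,  0.1179253 ]), array([[ 0.4, -0.2],
       [-0.2, -0.2],
       [-0.3,  0. ],
       [ 0.1,  0.4]]))
(array([ 0.55195883, -0.12454991,  0.13585032]), array([[ 0.8, -0.1],
       [-0.9, -0.9],
       [-0.3,  0.7],
       [ 0.4,  0.2]]))
(array([0.42050838, 0.13851538, 0.11488399]), array([[-0.3,  0. ],
       [ 0. ,  0.2],
       [ 0.2, -0.2],
       [ 0. , -0. ]]))
(array([0.42030206, 0.1412994 , 0.02266845]), array([[ 1.3, -0.7],
       [-2.2,  0.6],
       [ 0.7, -0.6],
       [ 0.2,  0.5]]))
(array([0.41988944, 0.13773844, 0.12335257]), array([[-0.5,  0. ],
       [-0.4,  0.1],
       [ 0.4, -0.1],
       [ 0.4,  0. ]]))
```

Run:
```python
from h import *
t=load("top0.pkl");s=load("side0.pkl")
C=lambda L,sc,o:(np.array(L)+.5)/sc+np.array(o)-.5
rig=[.5534,-.1256,.119]
scr=T(rig,[[-.025,-.075,.096]])[0];print("screw",scr,"slot",T(rig,[[-.025,0,.075]]))
# shutter end centre (rounded) top px approx
e=back(t,C([(161,190)],4,(335,130)),.0805)[0]
d=e-scr;print("end",e,np.hypot(*d[:2]),"yaw y-axis",np.arctan2(-d[0],d[1]))
# valve base top/coil: top view points; coil top z~.05/.058, base right edge
vt=C([(136,292),(131,255),(203,247),(205,286)],4.5,(170,160))
m=box(-.009,.010,.002,.034,.050)
print(fit([(t,m,vt)],[.45,.3,.1]))
for z in(.05,.058): print(back(t,vt,z)[:,:2].round(4).tolist())
print("base end/nozzle",back(t,C([(265,282),(261,243),(283,259)],4.5,(170,160)),.022)[:,:2].round(4))
crop(t,195,200,240,235,16,"pics/t_v2.png")
crop(s,270,255,305,300,13,"pics/s_v2.png")
crop(t,410,165,440,190,20,"pics/t_s2.png")
```

```text
screw [ 0.53748075 -0.20303757  0.096     ] slot [[ 0.5285768  -0.12856798  0.075     ]]
end [ 0.54737507 -0.08405809  0.0805    ] 0.11939017968700091 yaw y-axis -0.08296894700416746
(array([0.43599985, 0.30000449, 0.14171734]), array([[ 1. , -0.3],
       [ 1.5,  0.2],
       [-1.3,  0.5],
       [-1.1, -0.4]]))
[[0.4216, 0.3347], [0.4413, 0.3387], [0.4469, 0.3003], [0.426, 0.2979]]
[[0.4213, 0.3324], [0.4409, 0.3364], [0.4464, 0.2983], [0.4257, 0.296]]
base end/nozzle [[0.4304 0.2717]
 [0.452  0.2752]
 [0.4435 0.2625]]
```

View pics/t_v2.png

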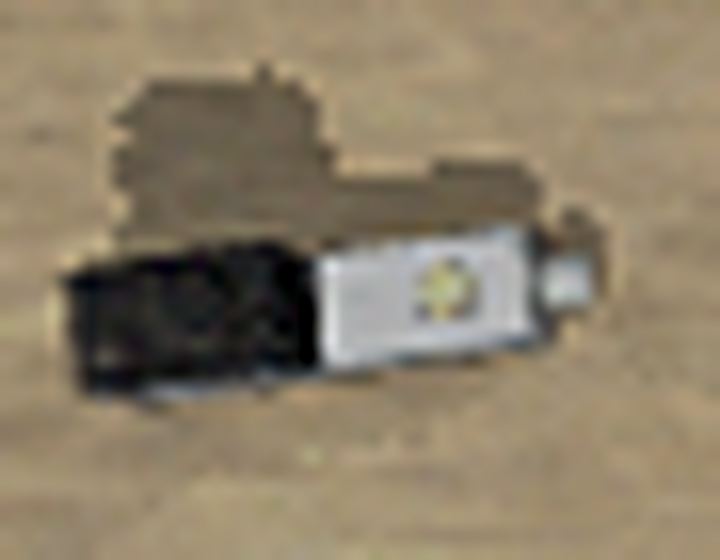

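View pics/s_v2.png

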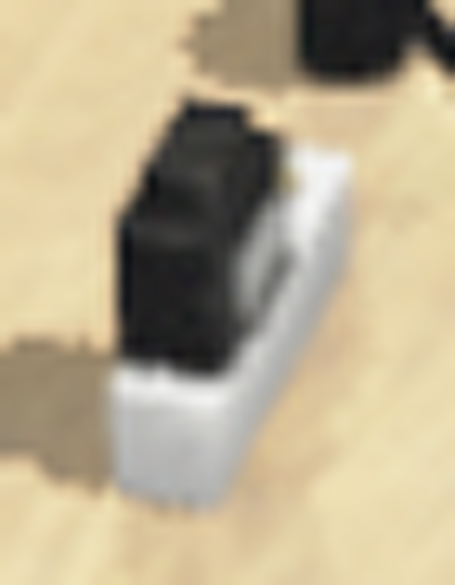

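View pics/t_s2.png

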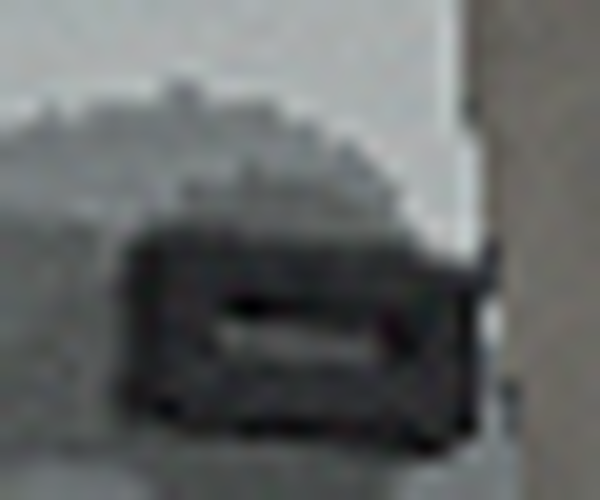

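```bash
cat >> h.py <<'E'
def overlay(f,polys,x0,y0,x1,y1,s,out):
    im=cv2.resize(f["pixels"][y0:y1,x0:x1,::-1],None,fx=s,fy=s,interpolation=cv2.INTER_CUBIC)
    for P,c in polys:
        q=(proj(f,P)+.5-[x0,y0])*s-.5
        cv2.polylines(im,[np.round(q).astype(int)],True,c,1,cv2.LINE_AA)
    cv2.imwrite(out,im)
E
cat > ov.py <<'E'
from h import *
import sys
t=load("top0.pkl");s=load("side0.pkl")
v=[float(a) for a in sys.argv[1:4]]
r,g,b,c=(0,0,255),(0,255,0),(255,100,0),(255,255,0)
V=[(T(v,box(-.0095,.0095,-.033,.038,0)),r),(T(v,box(-.0095,.0095,-.033,.038,.022)),g),(T(v,box(-.009,.010,.002,.034,.022)),c),(T(v,box(-.009,.010,.002,.034,.05)),b),(T(v,[[0,-.038,.011],[0,-.033,.011]]),r)]
overlay(t,V,195,200,240,235,16,"pics/ov_t.png");overlay(s,V,270,255,305,300,13,"pics/ov_s.png")
rig=[.5534,-.1256,.119];scr=T(rig,[[-.025,-.075,.096]])[0];sh=[*scr[:2],-.083];k=[.4203,.1383,.117]
print(proj(t,scr),proj(t,[*scr[:2],.0795]))
R=[(T(rig,box(-.075,.075,-.105,.105,.075)),r),(T(rig,box(-.0355,-.0145,-.039,.039,.075)),g),(T(sh,box(-.011,.011,-.02,.02,.096)),b),(T(sh,box(-.003,.003,-.012,.012,.096)),c),(T(sh,box(-.014,.014,0,.133,.0805)),r)]
overlay(t,R,335,135,445,215,7,"pics/ov_tr.png");overlay(s,R,285,150,365,200,10,"pics/ov_sr.png")
K=[(T(k,box(-.03,.03,-.03,.03,.024)),r),(T(k,box(-.012,.012,-.017,.017,.075)),g),(T(k,box(-.012,.012,-.017,.017,.041)),b)]
overlay(t,K,260,205,305,245,14,"pics/ov_tk.png");overlay(s,K,305,210,350,260,11,"pics/ov_sk.png")
a=[cv2.imread(f"pics/ov_{n}.png") for n in("t","s","tr","sr","tk","sk")]
E
python3 ov.py .437 .3003 .13
```

```text
[[425.47287583 181.8982865 ]] [[423.23866866 182.97978263]]
```

View pics/ov_t.png

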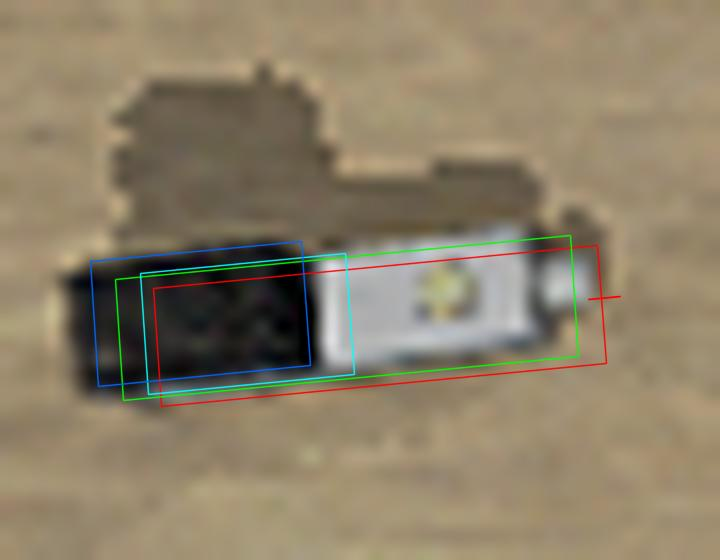

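View pics/ov_s.png

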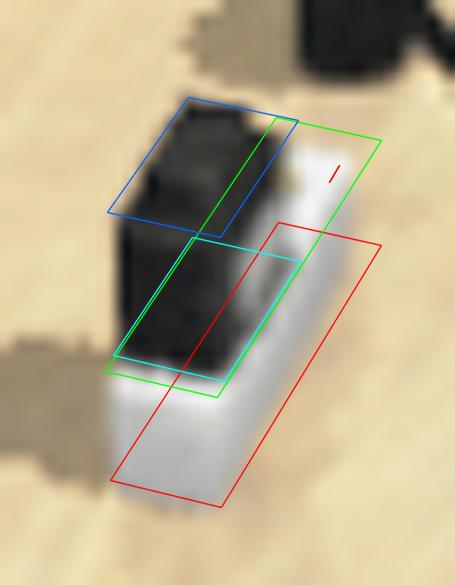

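View pics/ov_tr.png

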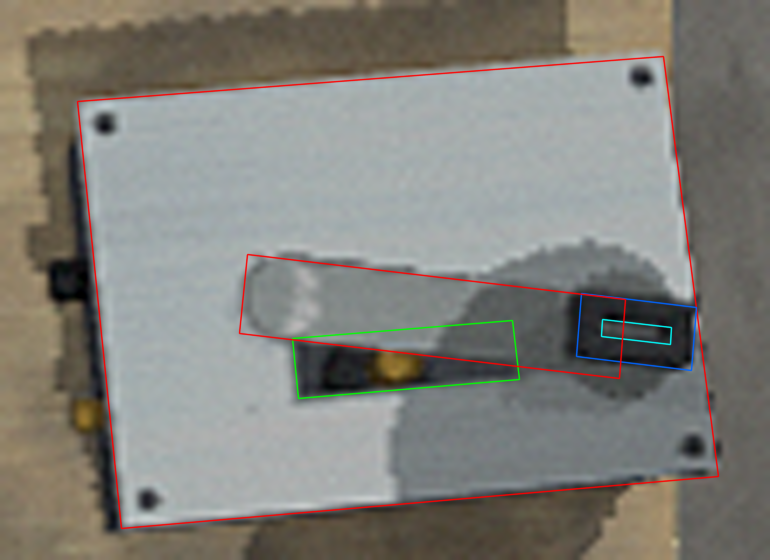

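View pics/ov_sr.png

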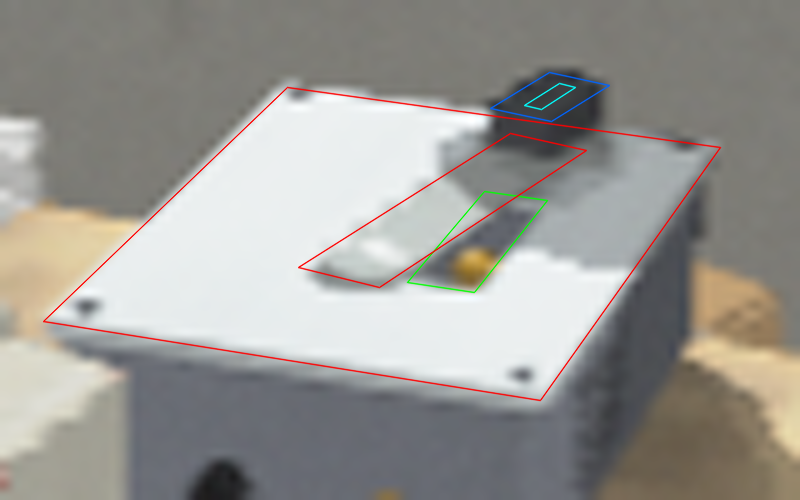

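View pics/ov_tk.png

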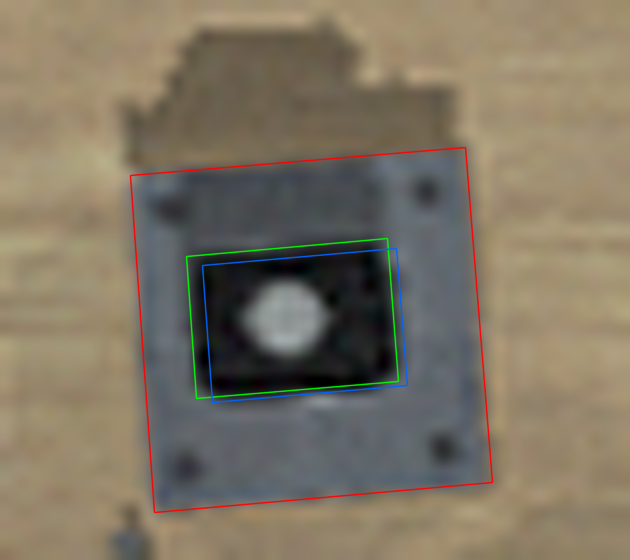

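View pics/ov_sk.png

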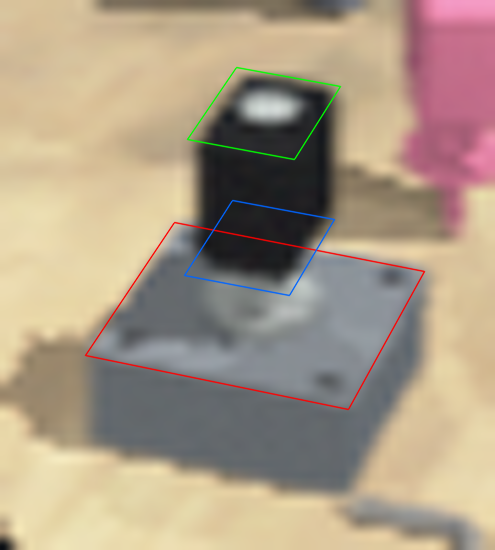

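```bash
python3 ov.py .4368 .3037 .155
```

```text
[[425.47287583 181.8982865 ]] [[423.23866866 182.97978263]]
```

View pics/ov_t.png

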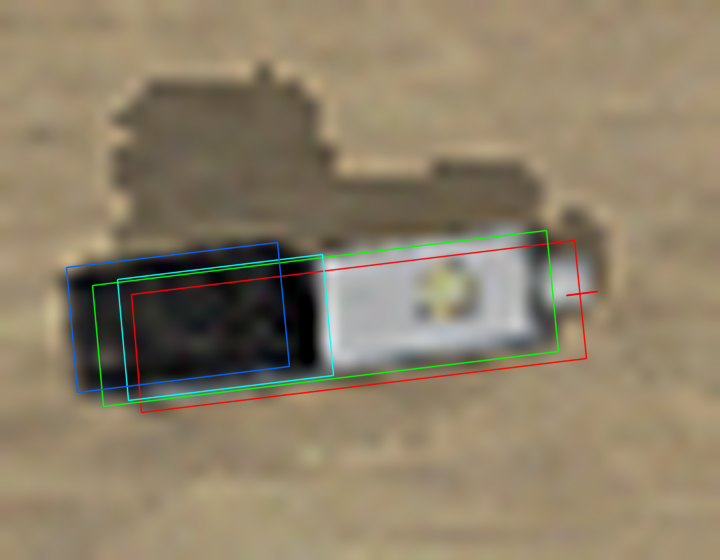

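View pics/ov_s.png

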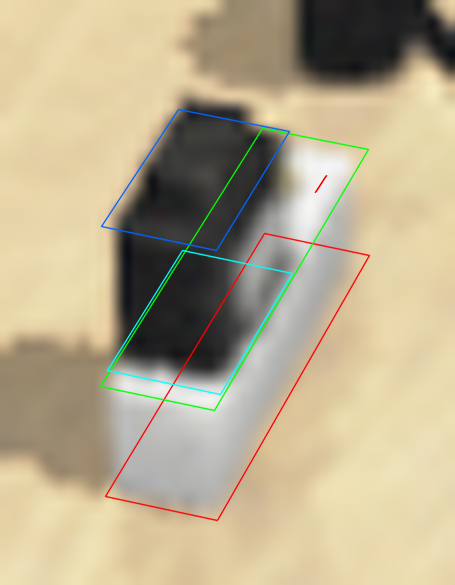

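```bash
python3 - <<'E'
from h import *
t=load("top0.pkl");s=load("side0.pkl")
for uv in [(118,150),(128,200),(150,235),(175,252),(200,261),(250,274),(320,275)]:
    print(uv)
    for z in(-.3,-.1,0,.1,.2,.3):
        p=back(t,[uv],z)[0]; print("  ",p.round(3),proj(s,p)[0].round(0))
E
sed -n 1,1p h.py
python3 - <<'E'
import sys; sys.path.insert(0,'.')
from h import *
s=load('side0.pkl');crop(s,140,190,345,400,3,'pics/cab.png')
E
```

```text
(118, 150)
   [ 0.681  0.736 -0.3  ] [ 71. 494.]
   [ 0.634  0.63  -0.1  ] [105. 396.]
   [0.61  0.577 0.   ] [125. 341.]
   [0.587 0.524 0.1  ] [147. 283.]
   [0.564 0.472 0.2  ] [171. 222.]
   [0.54  0.419 0.3  ] [196. 159.]
(128, 200)
   [ 0.508  0.684 -0.3  ] [156. 515.]
   [ 0.489  0.587 -0.1  ] [183. 411.]
   [0.48  0.538 0.   ] [198. 353.]
   [0.47  0.489 0.1  ] [214. 292.]
   [0.461 0.441 0.2  ] [231. 229.]
   [0.452 0.392 0.3  ] [250. 163.]
(150, 235)
   [ 0.393  0.599 -0.3  ] [235. 502.]
   [ 0.393  0.515 -0.1  ] [252. 401.]
   [0.392 0.474 0.   ] [262. 345.]
   [0.392 0.432 0.1  ] [273. 286.]
   [0.392 0.39  0.2  ] [284. 224.]
   [0.392 0.348 0.3  ] [295. 160.]
(175, 252)
   [ 0.339  0.511 -0.3  ] [283. 472.]
   [ 0.348  0.442 -0.1  ] [294. 379.]
   [0.352 0.407 0.   ] [301. 328.]
   [0.356 0.372 0.1  ] [308. 273.]
   [0.36  0.338 0.2  ] [315. 215.]
   [0.364 0.303 0.3  ] [322. 155.]
(200, 261)
   [ 0.312  0.426 -0.3  ] [314. 441.]
   [ 0.325  0.37  -0.1  ] [321. 356.]
   [0.331 0.342 0.   ] [326. 309.]
   [0.338 0.315 0.1  ] [330. 259.]
   [0.344 0.287 0.2  ] [335. 205.]
   [0.35  0.259 0.3  ] [340. 149.]
(250, 274)
   [ 0.275  0.258 -0.3  ] [358. 387.]
   [ 0.294  0.229 -0.1  ] [360. 316.]
   [0.303 0.215 0.   ] [362. 277.]
   [0.312 0.201 0.1  ] [363. 234.]
   [0.322 0.186 0.2  ] [365. 188.]
   [0.331 0.172 0.3  ] [366. 138.]
(320, 275)
   [ 0.278  0.024 -0.3  ] [385. 324.]
   [ 0.296  0.034 -0.1  ] [385. 270.]
   [0.305 0.038 0.   ] [384. 238.]
   [0.314 0.043 0.1  ] [384. 204.]
   [0.323 0.047 0.2  ] [384. 166.]
   [0.333 0.052 0.3  ] [383. 124.]
import cv2,numpy as np,pickle
```

View pics/cab.png

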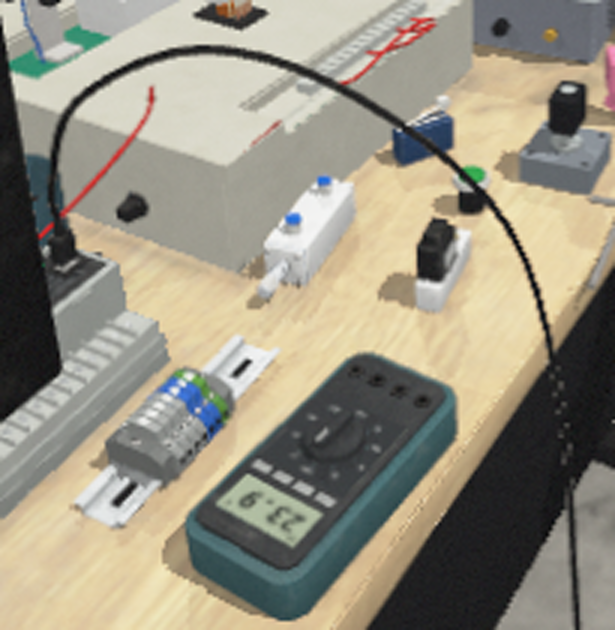

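```bash
cat >> h.py <<'E'
from workcell import *
def q(phi): return [float(np.cos(phi/2)),float(np.sin(phi/2)),0.,0.]
RIG=[.5535,-.1256,.119];SCR=T(RIG,[[-.025,-.075,.096]])[0];SLOT=T(RIG,[[-.025,0,.075]])[0]
KEY=[.4203,.1383,.117];VAL=[.4373,.3037,.15]
def st(m=""): print(m,"t",round(read_time_s(),2),"p",np.round(read_ee_pos(),4),"F",np.round(read_force(),1),"M",np.round(read_moment(),2),"gap",round(read_finger_gap(),3))
def phi():
    o=read_orientation(); return 2*np.arctan2(o[1],o[0])
E
python3 - <<'E'
from h import *
p=np.pi
coil=T(VAL,[[.0005,.018,0]])[0]
sc=T([*SLOT[:2],RIG[2]],[[.0005,.018,0]])[0]
for k in(0,1,-1):
    print(k)
    for n,P,f in [("key",[KEY[0],KEY[1],.04],KEY[2]),("keyup",[KEY[0],KEY[1],.16],KEY[2]),("scr",[*SCR[:2],.112],-.083),("scrE",[*SCR[:2],.112],-1.281),("val",[coil[0],coil[1],.0233],VAL[2]),("valup",[coil[0],coil[1],.15],VAL[2]),("slot",[sc[0],sc[1],.08],RIG[2])]:
        j=inverse_kinematics([float(a) for a in P],q(f+k*p)); print(n,None if j is None else np.round(j,2))
E
```

```text
0
key [-0.13  0.6  -0.35  2.17  0.46  0.44 -0.72]
keyup [ 0.24  0.48 -0.86  2.04  0.49  0.84 -0.79]
scr [ 0.52  0.62 -0.31  1.75  0.25  0.81  0.01]
scrE [ 0.34  0.6  -0.03  1.76  0.03  0.78 -0.98]
val [-0.41  0.73 -0.41  1.91  0.5   0.6  -1.  ]
valup [-0.18  0.62 -0.78  1.8   0.53  0.95 -1.04]
slot [ 0.4   0.63 -0.37  1.88  0.34  0.69 -0.04]
1
key [ 0.33  0.88 -1.15  2.15  1.1   0.91  1.75]
keyup [ 0.39  0.6  -1.15  2.03  0.68  0.96  2.14]
scr [ 0.02  0.65  0.49  1.77 -0.4   0.82 -2.53]
scrE [ 0.78  0.71 -0.75  1.74  0.6   0.93  1.63]
val [-0.03  1.01 -1.15  1.9   1.1   1.05  1.61]
valup [-0.01  0.77 -1.15  1.79  0.79  1.12  1.85]
slot [-0.1   0.64  0.41  1.9  -0.38  0.69 -2.48]
-1
key [ 0.33  0.88 -1.15  2.15  1.1   0.91  1.75]
keyup [ 0.39  0.6  -1.15  2.03  0.68  0.96  2.14]
scr [ 0.02  0.65  0.49  1.77 -0.4   0.82 -2.53]
scrE [ 0.78  0.71 -0.75  1.74  0.6   0.93  1.63]
val [-0.03  1.01 -1.15  1.9   1.1   1.05  1.61]
valup [-0.01  0.77 -1.15  1.79  0.79  1.12  1.85]
slot [-0.1   0.64  0.41  1.9  -0.38  0.69 -2.48]
```

Run:
```python
from h import *
reach([KEY[0],KEY[1],.15],q(KEY[2])); st("above")
servo_line([KEY[0],KEY[1],.040],v=.15); st("down")
clamp(60); st("clamped")
for n in("top","side"):
    f=grab_frame(n); pickle.dump(f,open(f"{n}1.pkl","wb"))
crop(load("top1.pkl"),230,180,360,300,5,"pics/t1.png");crop(load("side1.pkl"),280,170,380,270,5,"pics/s1.png")
```

```text
above t 2.8 p [0.4208 0.1374 0.1499] F [ 0.1 -0.2  0. ] M [-0.    0.03 -0.02] gap 0.998
down t 3.68 p [0.4208 0.1386 0.0404] F [ 0.2 -0.7 -0.3] M [-0.01 -0.02 -0.04] gap 0.999
clamped t 4.28 p [0.4204 0.1383 0.0405] F [-1.2 -1.2  5.9] M [-0.15  0.2   0.01] gap 0.254
```

View pics/t1.png

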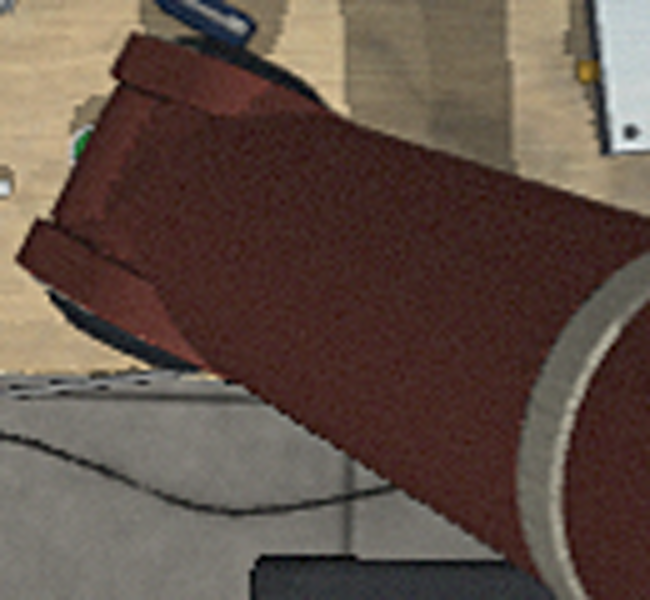

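View pics/s1.png

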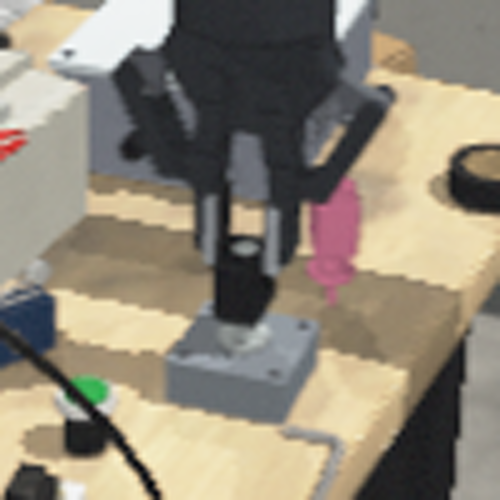

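Run:
```python
from h import *
servo_line([KEY[0],KEY[1],.165],v=.15); st("lift")
reach([SCR[0],SCR[1],.155],q(-.083)); st("above"); print(SCR,phi())
sleep(.2)
for n in("top","side"):
    f=grab_frame(n); pickle.dump(f,open(f"{n}2.pkl","wb"))
crop(load("top2.pkl"),370,130,470,230,6,"pics/t2.png");crop(load("side2.pkl"),290,110,390,210,6,"pics/s2.png")
```

```text
lift t 5.36 p [0.4196 0.1378 0.1642] F [ 0.3 -0.9 -0.7] M [ 0.   -0.01 -0.03] gap 0.258
above t 6.71 p [ 0.5379 -0.2002  0.1553] F [-0.4  1.  -2.1] M [ 0.03 -0.02  0.02] gap 0.258
[ 0.53758075 -0.20303757  0.096     ] -0.07889414589844933
```

View pics/t2.png

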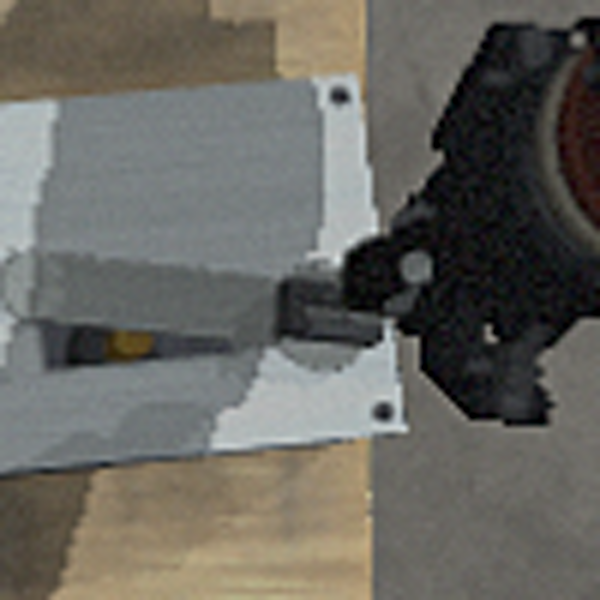

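View pics/s2.png

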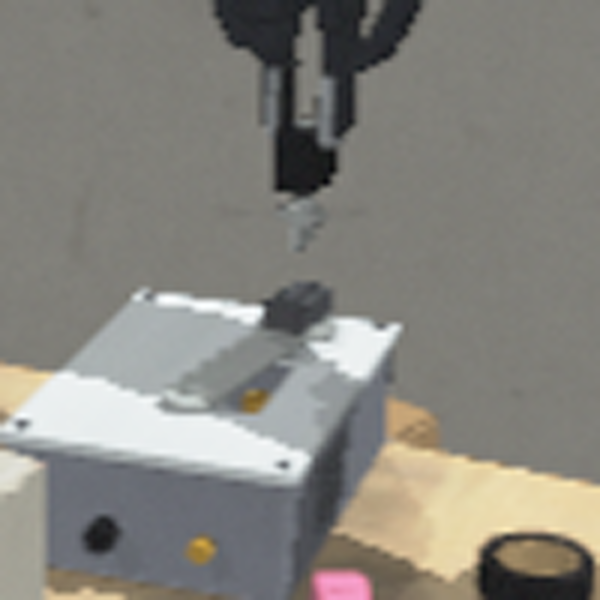

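Run:
```python
from h import *
st();print(phi())
s=load("side2.pkl");p=read_ee_pos();p=np.array(p)
sh=[p[0],p[1],-.083]; o=p[2]-.0315
r,g,b,c=(0,0,255),(0,255,0),(255,100,0),(255,255,0)
S2=[*SCR[:2],-.083]
ks=[(T(sh,box(-.002,.002,-.011,.011,o)),r),(T(sh,box(-.013,.013,-.013,.013,o+.015)),g),(T(sh,box(-.012,.012,-.017,.017,o+.032)),b),(T(sh,box(-.012,.012,-.017,.017,o+.066)),b),(T(S2,box(-.011,.011,-.02,.02,.096)),c)]
overlay(s,ks,320,120,365,170,12,"pics/o2.png")
t=load("top2.pkl");overlay(t,ks+[(T(S2,box(-.003,.003,-.012,.012,.096)),r)],405,160,455,195,14,"pics/o2t.png")
```

```text
t 7.01 p [ 0.5378 -0.202   0.1553] F [ 0.9 -0.6 -1.1] M [-0.02  0.02  0.02] gap 0.258
-0.0811290415886093
```

View pics/o2.png

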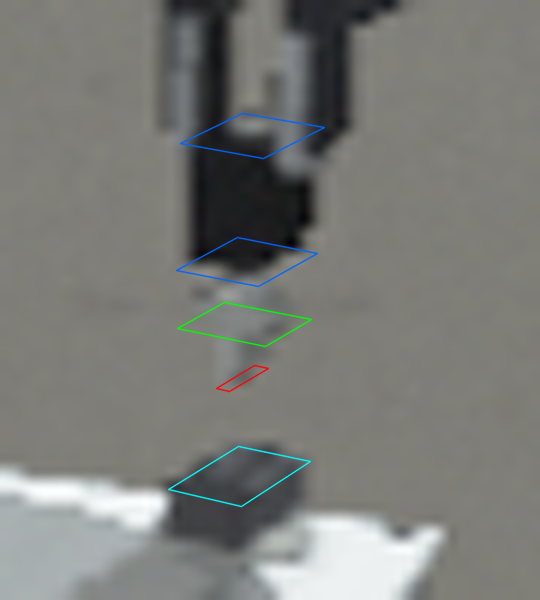

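View pics/o2t.png

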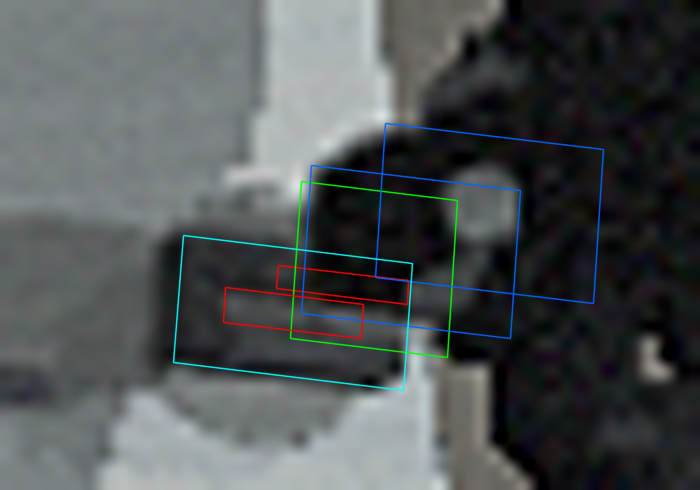

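Run:
```python
from h import *
for z in(.128,.123,.119,.1155,.1125):
    servo_line([SCR[0],SCR[1],z],v=.05,ori=q(-.083)); st(z)
    if read_force()[2]>15: break
```

```text
0.128 t 7.7 p [ 0.5377 -0.2029  0.1279] F [ 0.5 -1.7 -0.4] M [-0.03  0.02  0.02] gap 0.259
0.123 t 7.95 p [ 0.5377 -0.203   0.123 ] F [ 0.7 -0.4 -1.4] M [-0.03 -0.11 -0.01] gap 0.264
0.119 t 8.2 p [ 0.5382 -0.203   0.1189] F [ 2.1 -0.4 -2. ] M [-0.01 -0.51 -0.02] gap 0.257
0.1155 t 8.45 p [ 0.5382 -0.2031  0.1153] F [ 2.5 -0.3 -2.7] M [-0.07 -0.73  0.02] gap 0.254
0.1125 t 8.7 p [ 0.5381 -0.2031  0.1126] F [ 3.1 -1.4 -1.2] M [-0.08 -0.68 -0.06] gap 0.254
```

Run:
```python
from h import *
for z in(.1115,.1105,.1095):
    servo_line([SCR[0]+.0008,SCR[1],z],v=.03,ori=q(-.083)); sleep(.15); st(z)
    if read_force()[2]>8: break
for n in("top","side"):
    f=grab_frame(n); pickle.dump(f,open(f"{n}3.pkl","wb"))
crop(load("side3.pkl"),310,120,380,190,8,"pics/s3.png")
```

```text
0.1115 t 9.1 p [ 0.5382 -0.2031  0.1125] F [ 1.  -0.2  5.6] M [-0.02 -0.08  0.01] gap 0.257
0.1105 t 9.5 p [ 0.5383 -0.2031  0.1124] F [-1.9  0.7  9.5] M [0.06 0.29 0.  ] gap 0.258
```

View pics/s3.png

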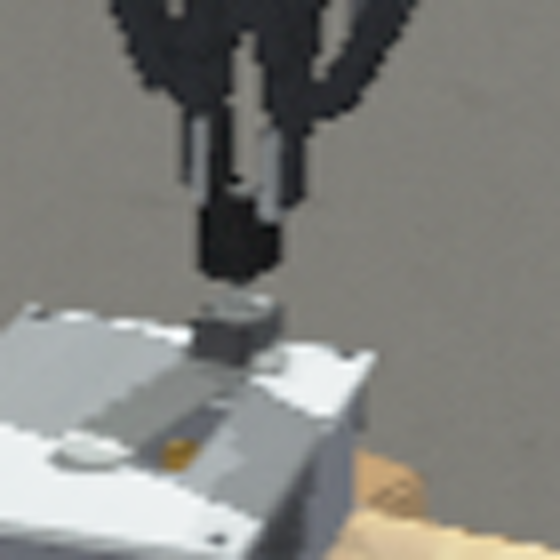

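Run:
```python
from h import *
a=-.083
for i in range(20):
    a-=.15
    t0=read_time_s()
    servo_line([.5382,-.2031,.1113],v=.1,ori=q(a))
    print(round(read_time_s()-t0,2),round(a,3),round(phi(),3),end=" "); st()
    if i>=1 : break
```

```text
0.3 -0.233 -0.23  t 9.9 p [ 0.5388 -0.2033  0.1125] F [ 0.2 -0.6  6.5] M [-0.17 -0.25  0.01] gap 0.258
0.3 -0.383 -0.38  t 10.2 p [ 0.5387 -0.2034  0.1125] F [-0.  -1.2  7. ] M [-0.15 -0.2   0.03] gap 0.258
```

Run:
```python
from h import *
sleep(.1);st()
for n in("top","side"):
    f=grab_frame(n); pickle.dump(f,open(f"{n}4.pkl","wb"))
crop(load("side4.pkl"),310,120,380,190,8,"pics/s4.png");crop(load("top4.pkl"),340,130,450,230,6,"pics/t4.png")
```

```text
t 10.3 p [ 0.5387 -0.2034  0.1124] F [ 1.  -0.7  6.9] M [-0.11 -0.21 -0.  ] gap 0.253
```

View pics/t4.png

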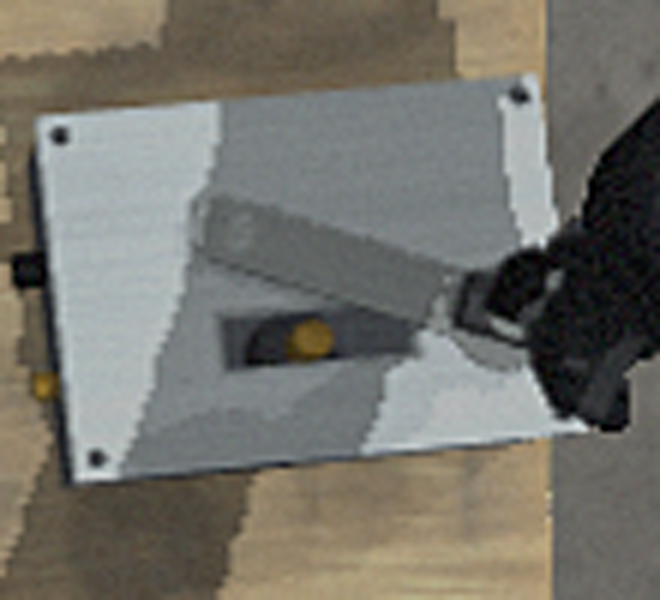

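View pics/s4.png

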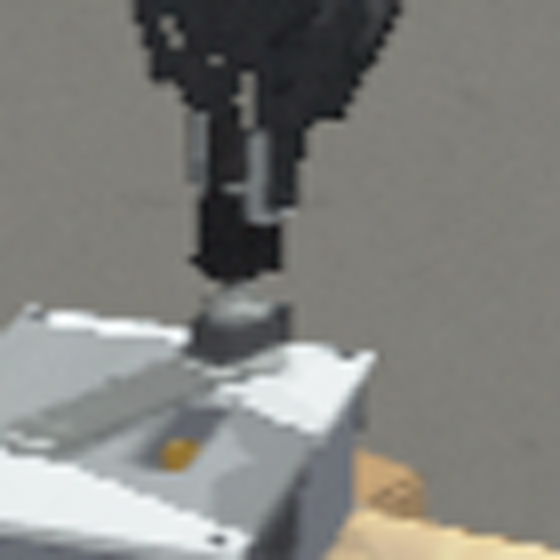

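The shutter turns with the key. I'll carry on to the stop.

Run:
```python
from h import *
a=-.383
while a>-1.5:
    a-=.15 if a>-1.1 else .05
    servo_line([.5386,-.2033,.1113],v=.1,ori=q(a))
    e=phi()-a
    print(round(a,3),"err",round(e,3),end=" "); st()
    if a<-1.2 and (abs(read_moment()[2])>.6 or e>.06): break
```

```text
-0.533 err 0.002  t 10.7 p [ 0.5387 -0.2035  0.1124] F [-0.2 -0.   7.6] M [-0.08  0.    0.02] gap 0.254
-0.683 err 0.003  t 11.0 p [ 0.5386 -0.2034  0.1125] F [0.3 0.3 8.4] M [-0.07  0.03  0.05] gap 0.257
-0.833 err 0.003  t 11.3 p [ 0.5384 -0.2034  0.1125] F [-0.5 -1.3  8.2] M [-0.07  0.09  0.05] gap 0.257
-0.983 err 0.002  t 11.6 p [ 0.5383 -0.2034  0.1125] F [-0.6 -1.1  8.8] M [-0.06  0.19  0.02] gap 0.259
-1.133 err 0.003  t 11.9 p [ 0.5382 -0.2033  0.1125] F [-0.6 -0.1  9.5] M [-0.09  0.17  0.01] gap 0.259
-1.183 err 0.003  t 12.15 p [ 0.5382 -0.2033  0.1124] F [-1.5  1.1  8.4] M [-0.09  0.25  0.05] gap 0.26
-1.233 err 0.003  t 12.4 p [ 0.5382 -0.2033  0.1125] F [-1.4  0.4  9.1] M [-0.01  0.21  0.05] gap 0.258
-1.283 err 0.003  t 12.65 p [ 0.5381 -0.2032  0.1124] F [-0.9  0.   8.8] M [-0.04  0.24  0.08] gap 0.258
-1.333 err 0.003  t 12.9 p [ 0.5381 -0.2032  0.1124] F [-0.7 -0.3  9.5] M [-0.01  0.28  0.05] gap 0.262
-1.383 err 0.003  t 13.15 p [ 0.5381 -0.2032  0.1124] F [-1.9  0.1  9.1] M [-0.07  0.27  0.07] gap 0.256
-1.433 err 0.005  t 13.4 p [ 0.538  -0.2031  0.1124] F [-1.4  0.6  9.4] M [-0.07  0.29  0.43] gap 0.256
-1.483 err 0.008  t 13.65 p [ 0.538  -0.203   0.1124] F [-1.9 -0.4  8.2] M [-0.15  0.26  0.85] gap 0.256
```

Run:
```python
from h import *
servo_line([.538,-.2031,.1118],v=.1,ori=q(-1.42)); st()
open_gripper(); st("open")
servo_line([.538,-.2031,.21],v=.2); st("up")
coil=T(VAL,[[.0005,.018,0]])[0]
reach([coil[0],coil[1],.16],q(VAL[2])); st()
for n in("top","side"):
    f=grab_frame(n); pickle.dump(f,open(f"{n}5.pkl","wb"))
crop(load("side5.pkl"),280,120,380,190,7,"pics/s5.png");crop(load("top5.pkl"),340,130,450,230,6,"pics/t5.png")
crop(load("side5.pkl"),220,160,340,310,4,"pics/s5v.png")
```

```text
t 13.9 p [ 0.5378 -0.2032  0.1125] F [-0.5 -0.6  5.4] M [-0.17 -0.03  0.25] gap 0.256
open t 14.53 p [ 0.538  -0.2031  0.1117] F [ 0.  -0.3  0.7] M [-0.01 -0.    0.04] gap 1.0
up t 15.18 p [ 0.5371 -0.203   0.2091] F [-0.1 -0.5 -1.5] M [-0.02  0.02 -0.05] gap 1.001
 t 17.12 p [0.4364 0.3201 0.1598] F [0.6 0.6 0.6] M [-0.04 -0.02 -0.02] gap 0.996
```

View pics/t5.png

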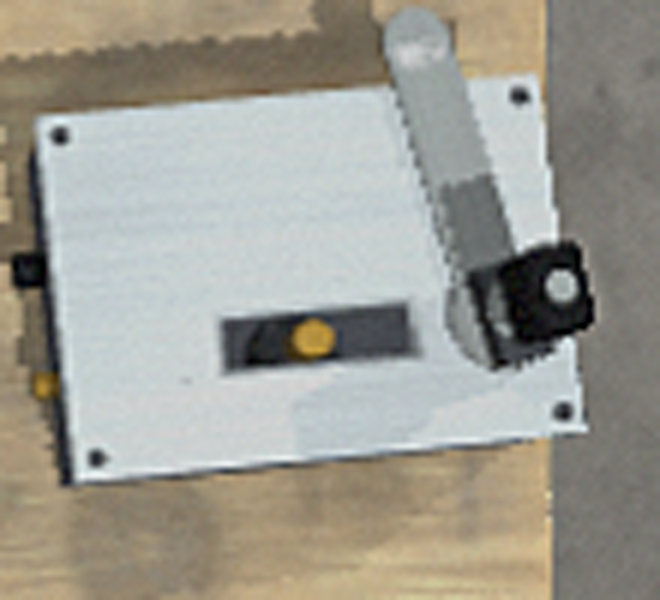

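View pics/s5.png

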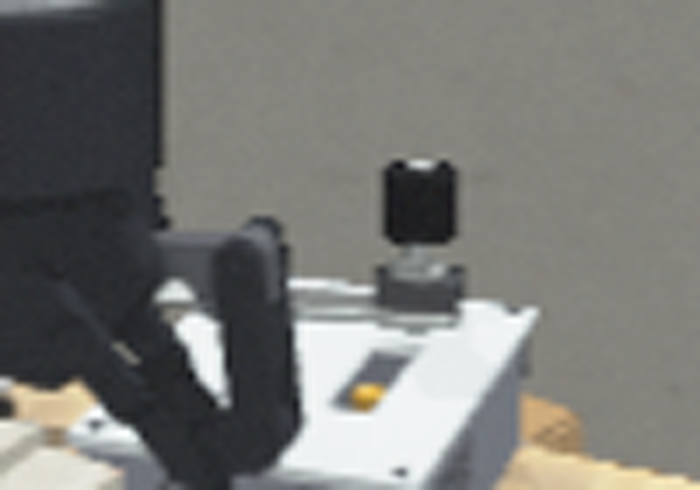

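View pics/s5v.png

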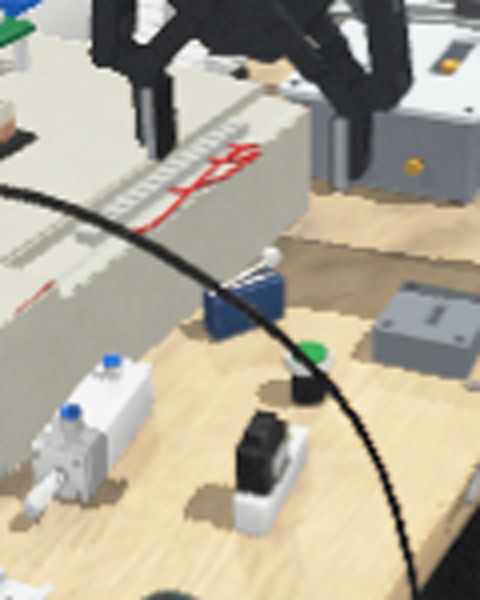

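Run:
```python
from h import *
t=load("top5.pkl")
C=lambda L,sc,o:(np.array(L)+.5)/sc+np.array(o)-.5
u=C([(230,374),(220,318),(410,303),(421,354)],6,(340,130))
print(SLOT,back(t,[u.mean(0)],.075)); print(fit([(t,box(-.012,.012,-.040,.040,.075),u)],[.53,-.13,.1]))
overlay(t,[(T([*SLOT[:2],RIG[2]],box(-.0105,.0105,-.039,.039,.075)),(0,0,255)),(T([*SLOT[:2],RIG[2]],box(-.0135,.0135,-.042,.042,.075)),(0,255,0))],370,175,415,198,16,"pics/o5.png")
coil=T(VAL,[[.0005,.018,0]])[0];print(coil)
servo_line([coil[0],coil[1],.022],v=.15,ori=q(VAL[2])); sleep(.2); st()
s=grab_frame("side");crop(s,220,190,340,310,5,"pics/s6.png");pickle.dump(s,open("side6.pkl","wb"))
```

```text
[ 0.5286768  -0.12856798  0.075     ] [[ 0.52864881 -0.1295957   0.075     ]]
(array([ 0.52869659, -0.12974387,  0.1321738 ]), array([[-0.5,  0.3],
       [-0. , -0.1],
       [ 0.5, -0.7],
       [ 0. ,  0.5]]))
[0.4351045 0.3215726 0.       ]
 t 18.48 p [0.4356 0.3219 0.0228] F [-0.2  0.8  0.4] M [-0.02 -0.01  0.  ] gap 1.002
```

View pics/s6.png

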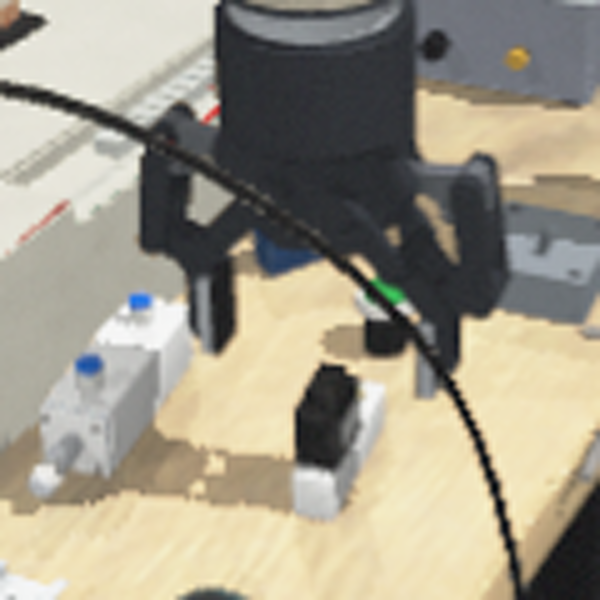

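View pics/o5.png

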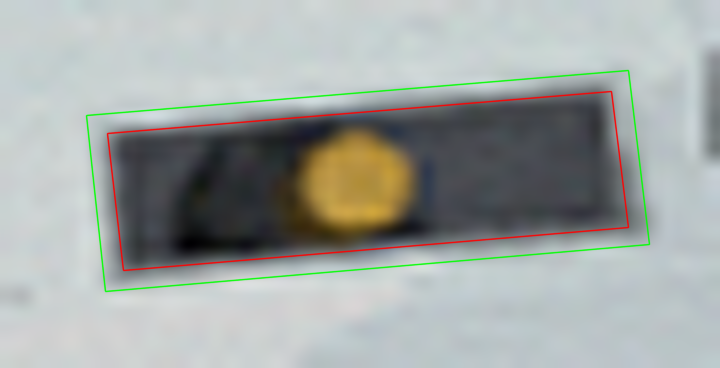

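Run:
```python
from h import *
s=load("side6.pkl");print(phi(),read_orientation())
p=np.array(read_ee_pos());f=phi();d=np.array([np.cos(f),np.sin(f),0])
for z in(.023,.036,.05,.06):
    c=np.array([p[0],p[1],z]);print(z,[(x-[220,190])*5 for x in proj(s,[c-.0425*d,c,c+.0425*d])])
coil=T(VAL,[[.0005,.018,.036]]);print((proj(s,coil)-[220,190])*5)
```

```text
0.1498008619959842 [ 9.97196053e-01  7.48304012e-02  5.83183876e-04 -3.22217147e-04]
0.023 [array([419.47325925, 464.34990984]), array([322.47477135, 443.66770018]), array([228.13498952, 423.42169151])]
0.036 [array([419.4475617 , 438.94376481]), array([321.69853787, 418.43824988]), array([226.65283987, 398.37520652])]
0.05 [array([419.42181936, 411.12284746]), array([320.85366575, 390.81849584]), array([225.03796292, 370.9633692 ])]
0.06 [array([419.40471807, 390.95278285]), array([320.24448276, 370.79926904]), array([223.87248403, 351.09980117])]
[[322.82429368 418.39112761]]
```

Run:
```python
from h import *
s=load("side2.pkl")
p=np.array([.5378,-.202,0]);f=-.081
for zo in(0,.01,.02,.03):
    z=.1553+zo
    print(zo,[np.round((proj(s,T([p[0],p[1],f],[[x,y,z]]))[0]+.5-[320,120])*12-.5) .tolist()for x in(-.012,-.02,.012,.02) for y in(-.011,.011)])
s=load("side6.pkl")
p=read_ee_pos()
P=[]
for zo,c in((.013,(0,0,255)),(.025,(0,255,0)),(.037,(255,0,0))):
    for x in(-.0425,-.057,.0425,.057): P.append((T([p[0],p[1],phi()],[[x,-.011,p[2]+zo],[x,.011,p[2]+zo]]),c))
overlay(s,P,250,225,325,285,10,"pics/o6.png")
```

```text
0 [[307.0, 260.0], [268.0, 282.0], [334.0, 266.0], [296.0, 287.0], [226.0, 245.0], [187.0, 266.0], [199.0, 240.0], [160.0, 261.0]]
0.01 [[308.0, 224.0], [270.0, 245.0], [336.0, 229.0], [298.0, 250.0], [227.0, 208.0], [188.0, 229.0], [201.0, 203.0], [161.0, 224.0]]
0.02 [[310.0, 187.0], [272.0, 207.0], [338.0, 192.0], [299.0, 213.0], [229.0, 171.0], [189.0, 192.0], [202.0, 166.0], [162.0, 187.0]]
0.03 [[312.0, 149.0], [273.0, 170.0], [340.0, 154.0], [301.0, 175.0], [230.0, 134.0], [191.0, 154.0], [203.0, 130.0], [164.0, 149.0]]
```

View pics/o6.png

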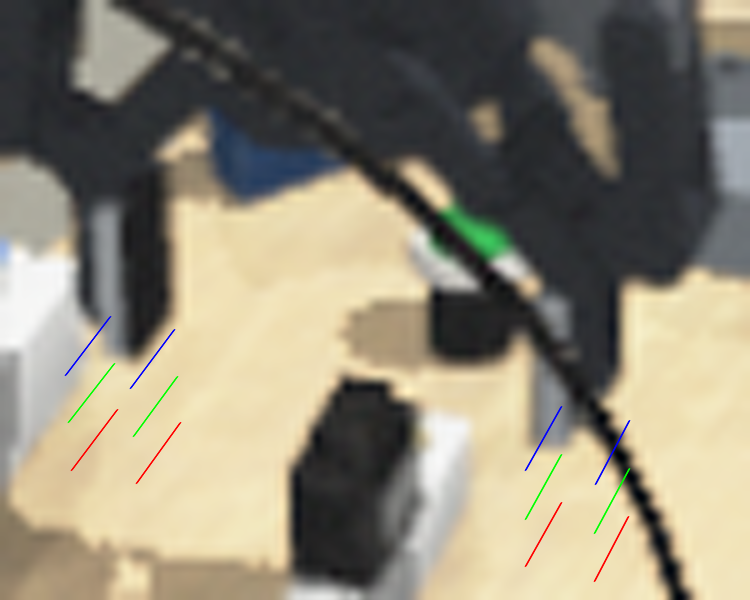

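Run:
```python
from h import *
coil=T(VAL,[[.0005,.018,0]])[0]
f0=np.array(read_force())
for z in(.002,-.008,-.012,-.015,-.018):
    servo_line([coil[0],coil[1],z],v=.05,ori=q(VAL[2])); st(z)
    if read_force()[2]-f0[2]>4: break
s=grab_frame("side");crop(s,220,190,340,310,5,"pics/s7.png");pickle.dump(s,open("side7.pkl","wb"))
```

```text
0.002 t 19.08 p [0.4349 0.3216 0.0016] F [ 0.9  0.6 -0.1] M [-0.01  0.02  0.  ] gap 0.999
-0.008 t 19.43 p [ 0.4349  0.3213 -0.0084] F [-0.2 -0.5 -0.7] M [0.01 0.   0.02] gap 0.998
-0.012 t 19.68 p [ 0.435   0.3214 -0.0122] F [-1.1 -0.3 -0.4] M [0.04 0.01 0.  ] gap 0.999
-0.015 t 19.93 p [ 0.435   0.3215 -0.0152] F [ 0.7 -0.  -0.6] M [-0.02  0.05 -0.02] gap 0.995
-0.018 t 20.18 p [ 0.435   0.3214 -0.0182] F [-0.6  0.4 -0.1] M [-0.01  0.   -0.01] gap 1.0
```

View pics/s7.png

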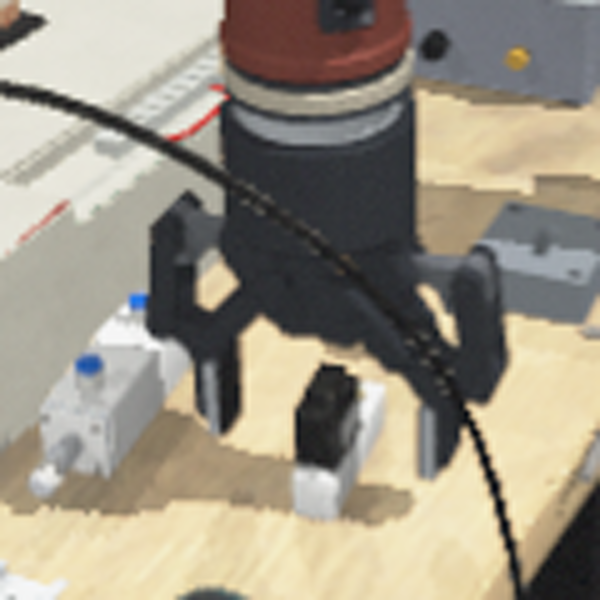

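Run:
```python
from h import *
coil=T(VAL,[[.0005,.018,0]])[0]
servo_line([coil[0],coil[1],-.004],v=.08,ori=q(VAL[2])); sleep(.15); st()
clamp(80); st("clamp")
s=grab_frame("side");crop(s,250,225,320,300,8,"pics/s8.png");pickle.dump(s,open("side8.pkl","wb"))
```

```text
t 20.71 p [ 0.4351  0.3214 -0.004 ] F [ 0.   0.3 -0.2] M [-0.02  0.03 -0.  ] gap 1.0
clamp t 21.33 p [ 0.4352  0.3218 -0.0039] F [-0.3 -0.4  1.4] M [ 0.02 -0.02  0.05] gap 0.204
```

View pics/s8.png

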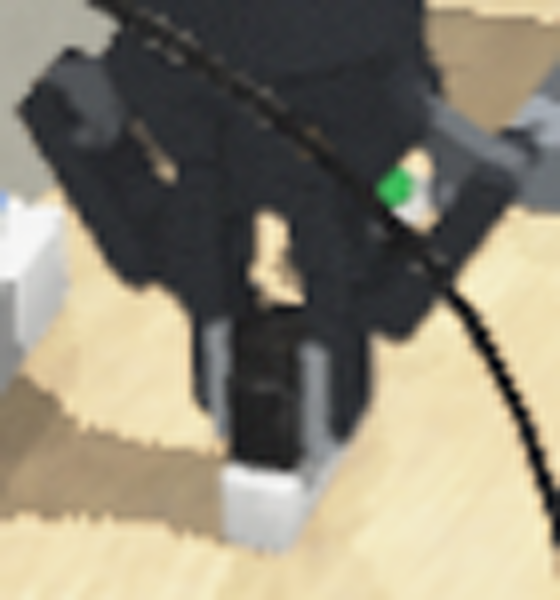

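```bash
cat >> h.py <<'E'
SC=T([SLOT[0]+.0005,SLOT[1]-.0003,RIG[2]],[[.0005,.018,0]])[0]
E
python3 - <<'E'
from h import *
coil=T(VAL,[[.0005,.018,0]])[0]
servo_line([coil[0],coil[1],.14],v=.15,ori=q(VAL[2])); st()
reach([SC[0],SC[1],.14],q(RIG[2])); st()
servo_line([SC[0],SC[1],.090],v=.1,ori=q(RIG[2])); sleep(.3); st(); print(SC,phi())
for n in("top","side"):
    f=grab_frame(n); pickle.dump(f,open(f"{n}9.pkl","wb"))
s=load("side9.pkl");t=load("top9.pkl")
p=np.array(read_ee_pos());f=phi();c=T([p[0],p[1],f],[[-.0005,-.018,0]])[0];v=[c[0],c[1],f];z=p[2]+.0039
P=[(T(v,box(-.0095,.0095,-.033,.038,z)),(0,0,255)),(T(v,box(-.0095,.0095,-.033,.038,z+.022)),(0,255,0)),(T([*SLOT[:2],RIG[2]],box(-.0105,.0105,-.039,.039,.075)),(255,255,0))]
overlay(s,P,305,135,365,195,10,"pics/o9s.png");overlay(t,P,360,150,440,210,9,"pics/o9t.png")
E
```

```text
t 22.49 p [0.4347 0.3207 0.139 ] F [-0.1 -0.9 -2. ] M [-0.01 -0.02 -0.01] gap 0.203
 t 24.12 p [ 0.5278 -0.109   0.1403] F [-0.6  0.3 -1.9] M [ 0.05 -0.03 -0.07] gap 0.205
 t 25.07 p [ 0.5279 -0.111   0.0905] F [ 0.1  0.4 -1.4] M [ 0.02  0.03 -0.03] gap 0.208
[ 0.52753632 -0.11093592  0.        ] 0.11883101511879096
```

View pics/o9s.png

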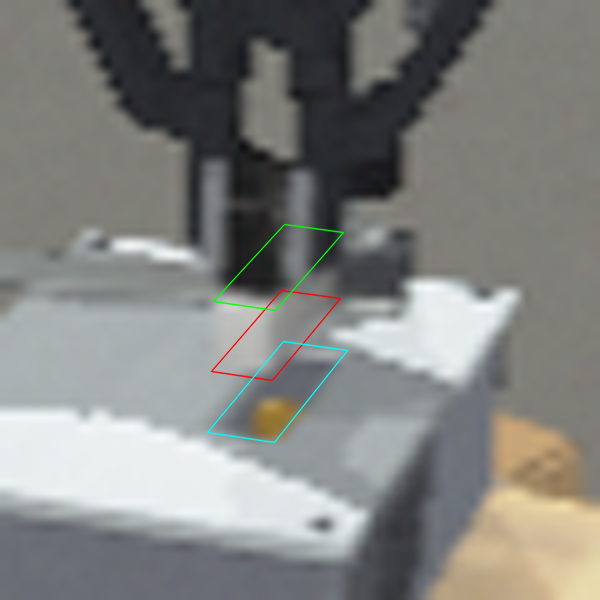

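View pics/o9t.png

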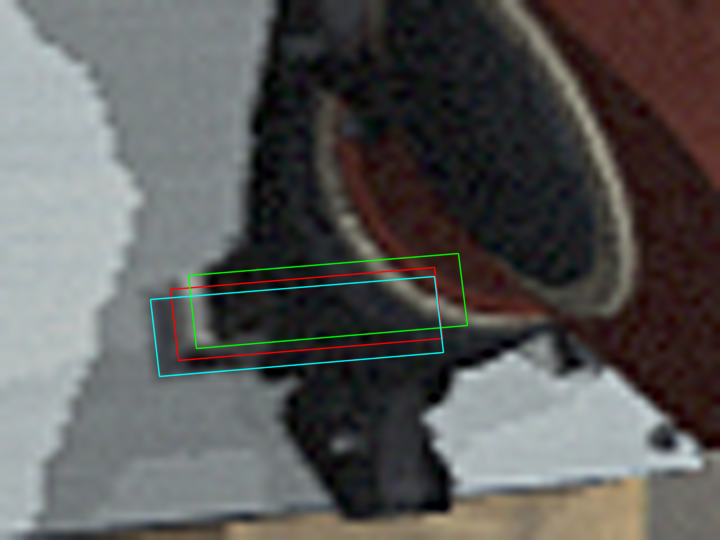

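Run:
```python
from h import *
for z in(.076,.072,.069,.066,.063):
    servo_line([SC[0],SC[1],z],v=.04,ori=q(RIG[2])); st(z)
    if read_force()[2]>10: break
```

```text
0.076 t 25.67 p [ 0.5274 -0.1109  0.0757] F [-0.2  0.1 -1.6] M [ 0.03 -0.07  0.02] gap 0.209
0.072 t 25.92 p [ 0.5274 -0.111   0.0718] F [ 0.1 -1.2 -0.7] M [-0.02  0.03 -0.05] gap 0.207
0.069 t 26.17 p [ 0.5274 -0.111   0.0688] F [-0.5  0.2 -2. ] M [ 0.   -0.01 -0.  ] gap 0.206
0.066 t 26.42 p [ 0.5274 -0.111   0.0658] F [-0.5 -0.6 -1.3] M [ 0.03  0.   -0.06] gap 0.206
0.063 t 26.67 p [ 0.5277 -0.1109  0.063 ] F [ 0.1 -0.  -1. ] M [ 0.03 -0.03  0.01] gap 0.207
```

Run:
```python
from h import *
for z in(.060,.057,.0545,.0535,.0525,.0515,.0505,.0495):
    servo_line([SC[0],SC[1],z],v=.03,ori=q(RIG[2])); sleep(.1); st(z)
    if read_force()[2]>14: break
```

```text
0.06 t 27.02 p [ 0.528  -0.1109  0.0603] F [0.  0.4 1.7] M [-0.03 -0.05 -0.01] gap 0.21
0.057 t 27.37 p [ 0.528  -0.1109  0.0573] F [0.6 0.8 4. ] M [-0.07 -0.14  0.  ] gap 0.207
0.0545 t 27.72 p [ 0.5279 -0.1109  0.0548] F [ 1.3 -1.   4.5] M [-0.02 -0.2   0.02] gap 0.209
0.0535 t 28.07 p [ 0.5279 -0.1108  0.0537] F [1.2 0.2 5.4] M [-0.08 -0.3   0.02] gap 0.21
0.0525 t 28.42 p [ 0.5279 -0.1108  0.053 ] F [ 0.6 -0.8  6.9] M [-0.08 -0.13 -0.05] gap 0.21
0.0515 t 28.77 p [ 0.528  -0.1108  0.0528] F [-1.5 -0.9 11.9] M [-0.22  0.26 -0.04] gap 0.212
0.0505 t 29.12 p [ 0.528  -0.1108  0.0527] F [-2.  0. 17.] M [-0.37  0.58 -0.06] gap 0.206
```

Run:
```python
from h import *
sleep(.3);st()
for n in("top","side"):
    f=grab_frame(n); pickle.dump(f,open(f"{n}10.pkl","wb"))
crop(load("side10.pkl"),300,120,380,200,7,"pics/s10.png");crop(load("top10.pkl"),330,100,450,220,5,"pics/t10.png")
```

```text
t 29.42 p [ 0.528  -0.1107  0.0527] F [-2.6  0.6 18.3] M [-0.34  0.57 -0.03] gap 0.205
```

View pics/s10.png

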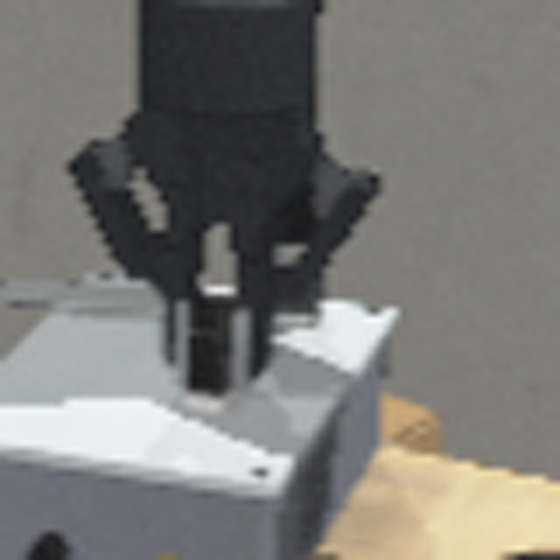

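View pics/t10.png

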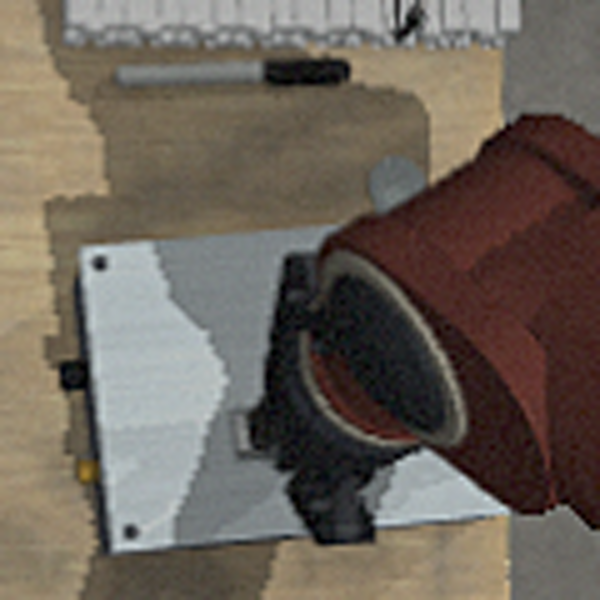

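Run:
```python
from h import *
st(); close_job()
```

```text
t 29.52 p [ 0.528  -0.1108  0.0527] F [-2.3 -0.1 18.7] M [-0.35  0.55 -0.1 ] gap 0.208
the job is handed in; nothing more can be done
```

I did the whole job and handed it in at 29.5 s, with the arm still gripping the valve and holding it pressed down.

- **Key and shutter:** I fully seated the key in the screw and turned it clockwise until the stop pushed back at about 0.85 N m. I then let go, and the picture showed the shutter clear of the slot and the key standing in the screw.
- **Valve:** It went upright through the slot without touching the edges and pressed the plunger down to a hard stop. The valve's underside is about 18 mm below the plate top, where the plunger's stop should be. It is held there with about 18 N, against the spring's 7.2 N at the stop.
- **Disagreement:** The fingertips sat about 25 mm further back than the reported tool point. I saw this in the side pictures, and lowering the open gripper past table level met no contact. I therefore gripped the valve lower than first planned. The earlier key grip held only the top of the handle, but that was enough.
- **Not confirmed at the end:** In the last pictures the arm mostly hid the key, so I last saw it clearly standing in the screw before I picked up the valve. The shutter was still seen swung open.

I noticed no bystander being touched in the pictures or in the wrist force.

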